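# Wedge a soldering block flush in its jig and hold it

## Robot

A 6-joint arm with a two-finger parallel gripper is mounted at the origin on the work surface. World frame = base frame: x ahead of the robot, y to its left, z up, the work surface at z = 0. Lengths are in m, angles in rad, forces in N, time in s.
With the tool pointing down it reaches from about 0.35 to 0.725 m from the base axis. Payload 6 kg.
Tool frame: the origin (TCP) lies on the mounting face of the last link; the fingertips stand 173 mm ahead of it and the grasp point (between the pads) lies 155 mm ahead of it (manip.tip_extent is the distance from the TCP to the fingertips, in m); z points along the fingers, y is the line along which they close (so a half turn about z gives the same grasp; the last joint's range is limited). The gripper opens to 85 mm and grips with 20 to 120 N. Pads are 22 mm wide; open, the fingers measure 114 mm over their backs; the gripper's body (76 mm by 85 mm) begins 54 mm behind the grasp point. The pads swing forward as they close: fully open they stand 13 mm farther back than shut.
Start: joints at [-0.912, 0.04, 0.085, 0, -1.615, -0.334], TCP at [0.191, -0.569, 0.405] pointing down, gripper open.
Joint ranges: [-2.56, 2.56], [-1.29, 2.01], [-1.08, 1.49], [-3.29, 1.98], [-2.81, -0.18], [-2.99, 2.99]. Speed limits (rad/s): [2.57, 2.57, 3.01, 3.14, 3.14, 3.14].

## Interface

Orientations are given as a rotation vector (axis times angle).
In Python, from station import manip, snapshot gives the robot as it stands.
- The arm moves only by the shell command python3 -m pendant 'ROWS' [FORCE]. ROWS is JSON, a list of rows, each a list of 7 numbers: the shift along the tool's x, y, z as a fraction of full scale, then the turn, a rotation vector about the tool's x, y, z as a fraction of full scale, then the opening, from 0 (shut) to 1 (fully open). A call has 1 to 12 rows; each row shifts and turns the commanded pose from where the row before left it, along the tool's axes as they then stand; what a row does not reach is not made up. Full scale, the value 1, is 0.04 m for a shift and 0.12 rad for a turn. A row lasts 1/10 s, in which the tool goes at most 50 mm and 8.59 degrees, less where a joint would pass 70% of its speed; a pose out of reach is approached as far as the arm can. A call with a number of a shift or a turn outside -1 to 1 is refused whole. A call with a gripper value outside its range is refused whole. The fingers move at their own pace and stop on an object; FORCE is the grip in N (left out, the last holds). Time passes only in rows, so rows that do not move let the fingers close. It gives the time, the measured TCP pose, the force, the opening and the grip force at its end, in the units of the state.
- manip.sense(): the state, without advancing time (a new reading comes with each control period).
- snapshot(name): name is "side" or "top" or "wrist"; returns a dict with "img" (420x560x3 uint8, red, green, blue), "fovy" (degrees; the focal length in pixels is half the picture's height over the tangent of half this angle, whatever the lens; pixels are square), "cx", "cy" (the principal point, pixels), "R" (3x3) and "t" (3): a world point X has camera coordinates R X + t; the wrist camera has in their place "mount" (4x4, takes a point from camera to tool coordinates, whose origin is the TCP and whose axes are the flange's). Camera axes: x right, y down, z forward; pixel columns grow to the right and rows downward; lengths in m; the calibration is good to about 2 mm. A picture is of the moment at which its call begins: read the wrist's pose just before it. There is no depth.
- manip.sign_off(): hands the job in; it is judged then, once.
The state is a dict: "clock": time; "joint_pos": joint angles; "dq": joint speeds; "joint_efforts": joint torques, N m; "ee_pos": TCP position; "ee_rot": TCP orientation; "ft_force": force on the tool from outside, world axes, zero at the start; "moment": the same for the moment, N m; "width": opening from 0.0 (shut) to 1.0 (fully open); "finger_force": force on a finger pad.
Only numpy, scipy, OpenCV 4.12 (cv2) and the standard library are available. Lean on these libraries where they do the work, as an engineer would, in place of code of your own. Each camera call takes 0.05 s, during which the arm holds its last target. There are 200 camera calls.

## Task

Take the red-headed wooden wedge out of its stand and push it, toe down, into the one gap between the aluminium stops and the white soldering block that is wide enough for it, so that the block is driven flush against the steel fence across its full width. Press the wedge down firmly until you feel it seat, and finish while still gripping it and keeping the block pressed against the fence. Leave the other things on the bench where they are.

Things in the scene. Friction and masses are not known exactly. Their poses are not given: they have to be found in the camera images.
- wedge_mid (a point): Centre, half-way up, of the loose wooden wedge that stands upright in its stand, toe down; 74 mm tall. z is up. The red head on top is a box 26 mm along x, 40 mm along y and 34 mm tall (from 40 to 74 mm above the toe): this is the grip. Below it is the light wood blade, 24 mm wide along y, tapering evenly on both faces from 26 mm thick along x at 40 mm above the toe to 8 mm thick at the toe. Both x faces are alike, so a half turn about z makes no difference.
- wedge_toe (a point): Centre of the wedge's toe (its underside, 8 mm by 24 mm), 37 mm below wedge_mid; same axes.
- wedge: The wedge as a body; its origin and axes are those of wedge_toe. 70 g. The blade is waxed and slides easily, so the wedge does not stay in by itself: it must be kept pressed.
- stand: Fixed dark wooden stand, 60 mm along x, 48 mm along y, 46 mm tall, origin at the centre of its underside, z up. The blade hangs in a slot 30 mm by 27 mm in the middle and the head's shoulders rest on the top; the wedge's axes are the stand's and it lifts straight out. It stands on the left or the right of the jig.
- jig: Fixed plywood base plate of the jig, 170 mm along x, 200 mm along y, 12 mm thick; origin at the centre of its underside on the bench. x points from the stops (nearer the robot) to the fence, z up. Three stops stand side by side in a row along y near x = -43 mm, at y = -34, 0 and 34 mm. The block slides freely on it.
- fence: Fixed dark steel bar, 160 mm along y and 26 mm high, standing on the jig plate. Origin at the foot and middle of the face that looks at the block, 55 mm in +x and 12 mm up from the jig's origin; x points away from the block. A brass pin in the middle of it stands out 3 mm and gives way on a spring: it pushes the block off with about 2 N at flush.
- block_mid (a point): Centre of the loose white soldering block, 70 mm along x (stops to fence), 140 mm along y and 32 mm tall, lying flat on the jig plate between stops and fence, 3.5 to 5 mm off the fence at the start. z is up. When it is flush against the fence this point lies 20 mm in +x of the jig's origin.
- block: The soldering block as a body; origin at the centre of its underside, axes as block_mid. About 0.2 kg.
- stop_thin: Fixed aluminium stop, 20 mm thick along x, 30 mm along y and 32 mm tall (as tall as the block), standing on the jig plate, origin at the centre of its underside, axes parallel to the jig's. In front of its +x face is the one gap wide enough for the wedge: 12 to 15.5 mm at the start, 17 to 19 mm once the block is flush. In that gap the wedge seats with its toe about 5 to 12 mm above the jig plate; keeping it pressed down with 10 to 15 N holds the block firmly.
- stop_thick1: Fixed aluminium stop like stop_thin but 38 mm thick along x; its gap to the block (3 to 6.5 mm) is too narrow for the wedge.
- stop_thick2: The same as stop_thick1. The three stops swap places from start to start.
- jar: Bystander: white jar with a green lid, 72 mm wide and 85 mm tall, on the other side of the jig from the stand; origin under its centre.
- tub: Bystander: clear open plastic tub, 100 by 130 by 45 mm, origin under its centre.
- octile: Bystander: eight-sided grey tile, 100 mm across and 12 mm thick, origin under its centre.
- pencil: Bystander: yellow pencil stub, 128 mm long, 8 mm thick, lying along its x; origin under its centre.
- pot: Bystander: small open terracotta pot, 56 mm wide and 45 mm tall, origin under its centre.
- weight: Bystander: brass weight, 36 mm across and 30 mm tall, origin under its centre.
There are look-alikes about, which are no part of the job. What is meant by the wedge is not pink, and is the smaller of those in its own colour.

How it is judged:
At the end, for the whole second after the job is handed in: The wedge stands upright in the gap at the thin stop, within 13 mm of its middle, toe at least 14 mm below the stop's top; the block lies flat, square (0.025 rad), within 1.5 mm of the fence and pressed on it with over 1 N; wedge on block over 1.5 N; gripper on wedge over 2 N (x of block_mid in the frame of jig above 0.0185 m and angle between the x axis of block and the x axis of jig, either way round below 0.025 rad and angle between block's own z axis and vertical below 0.03 rad and z of wedge_toe in the frame of jig below 0.03 m and y of wedge_toe in the frame of stop_thin between -0.013 and 0.013 m and angle between wedge's own z axis and vertical below 0.2 rad and contact force between wedge and block above 1.5 N and contact force between block and fence above 1 N and contact force between the fingers and wedge above 2 N and linear speed of block below 0.01 m/s); the arm keeps its last pose, push and grip.
It fails at once if a bystander is pushed more than 30 mm from its place (distance of any of jar, tub, octile, pencil, pot, weight from where it was at the start of the episode above 0.03 m).
It also fails if it takes over 42 s, if anything falls off the work surface, if the arm or the gripper's body presses on something with over 40 N, if the wrist force passes 120 N, or if a joint passes its speed limit or range.

## Working session

There is one attempt and no reset: what is moved stays moved. The work goes in short steps, Python scripts to look and compute and a shell command to move; the robot and the scene stay as the last step left them, time stands still between calls to the robot, and variables do not carry over. Pictures are saved under pics/ and viewed, at most 10 in all, crops included, and the job is handed in when it is done.

```bash
mkdir -p pics; ls; python3 - <<'E'
from station import manip, snapshot
import cv2,json,numpy as np
for n in("top","side"):
    s=snapshot(n); cv2.imwrite(f"pics/{n}0.png",s["img"][:,:,::-1]); print(n,{k:np.round(v,4).tolist() for k,v in s.items() if k!="img"})
print(manip.sense(), manip.tip_extent)
E
```

```text
pics
top {'fovy': 47.0176, 'cx': 277.5064, 'cy': 210.9333, 'R': [[-0.0142, -0.9999, 0.0072], [-0.9891, 0.013, -0.1465], [0.1464, -0.0092, -0.9892]], 't': [0.0138, 0.5264, 1.1282]}
side {'fovy': 46.044, 'cx': 277.4306, 'cy': 217.422, 'R': [[-0.9986, -0.0494, -0.0183], [-0.025, 0.7504, -0.6605], [0.0464, -0.6591, -0.7506]], 't': [0.5461, 0.0594, 1.4147]}
{'clock': 0.1, 'joint_pos': array([-9.12286551e-01,  4.07864003e-02,  8.39209222e-02, -4.08909061e-04,
       -1.61551511e+00, -3.33672352e-01]), 'dq': array([-0.00016595, -0.00037387,  0.00170906,  0.00052764,  0.00102862,
       -0.00093009]), 'joint_efforts': array([-6.78963581e-03, -3.69352949e+01,  3.48278260e+01,  6.95180699e+00,
       -4.67157210e-03, -1.18533569e-05]), 'ee_pos': array([ 0.19156472, -0.56858397,  0.40376438]), 'ee_rot': array([ 5.07976812e-01, -3.09985114e+00, -2.49368982e-03]), 'ft_force': array([ 1.16407212, -0.17582179, -0.08878785]), 'moment': array([ 0.00469095,  0.01354966, -0.01975836]), 'finger_force': 0.0, 'width': 0.9944564299779425} 0.1734
```

View pics/top0.png

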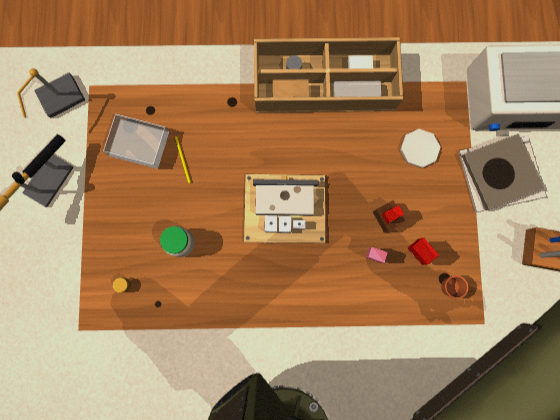

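View pics/side0.png

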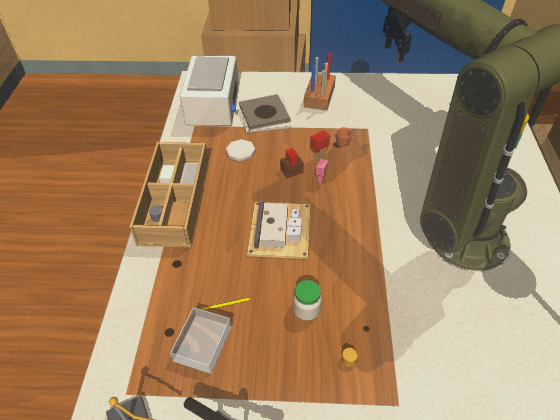

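Candidates for the wedge, in the top view:
- Red head in the dark stand at (394,214).
- Larger red block at (424,250).
- Pink one at (377,255).

I choose (394,214), the smaller red one, standing in the stand. The thin stop looks like the right one, at (299,224). I'll check both in a close crop.

```bash
cat > h.py <<'E'
import numpy as np, cv2
from station import manip, snapshot
from scipy.spatial.transform import Rotation as Ro
def cam(s, pose=None):
    f=s["img"].shape[0]/2/np.tan(np.radians(s["fovy"])/2)
    K=np.array([[f,0,s["cx"]],[0,f,s["cy"]],[0,0,1]])
    if "R" in s: return K,np.array(s["R"]),np.array(s["t"])
    T=np.eye(4);T[:3,:3]=Ro.from_rotvec(pose["ee_rot"]).as_matrix();T[:3,3]=pose["ee_pos"]
    C=np.linalg.inv(T@np.array(s["mount"])); return K,C[:3,:3],C[:3,3]
def onplane(c,uv,z):
    K,R,t=c; uv=np.atleast_2d(uv); d=np.c_[uv,np.ones(len(uv))]@np.linalg.inv(K).T@R; o=-R.T@t
    return o+d*((z-o[2])/d[:,2])[:,None]
def redmask(img):
    h=cv2.cvtColor(img,cv2.COLOR_RGB2HSV)
    return (((h[...,0]<6)|(h[...,0]>174))&(h[...,1]>200)&(h[...,2]>90)).astype(np.uint8)
E
python3 - <<'E'
from h import *
a=snapshot("top");c=cam(a)
im=a["img"]
cr=np.hstack([cv2.resize(im[165:250,240:335],None,fx=4,fy=4,interpolation=2),cv2.resize(im[190:275,355:450],None,fx=4,fy=4,interpolation=2)])
cv2.imwrite("pics/crop.png",cr[:,:,::-1])
for n,z in(("top",.08),("side",.08)):
    a=snapshot(n);c=cam(a);N,l,st,ce=cv2.connectedComponentsWithStats(redmask(a["img"]))
    for i in range(1,N):
        if st[i,4]>40: print(n,st[i],ce[i],onplane(c,ce[i],z).round(3))
a=snapshot("top");c=cam(a)
print(onplane(c,[[286,198],[271,224],[285,224],[299,224]],.044).round(3), onplane(c,[[247,176],[326,176],[326,242],[245,242]],.012).round(3))
E
```

```text
top [382 205  22  19 230] [392.32173913 214.        ] [[ 0.51  -0.261  0.08 ]]
top [408 238  31  27 475] [422.95157895 251.13052632] [[ 0.422 -0.327  0.08 ]]
[[ 0.557 -0.014  0.044]
 [ 0.494  0.023  0.044]
 [ 0.494 -0.011  0.044]
 [ 0.493 -0.044  0.044]] [[ 0.62   0.081  0.012]
 [ 0.617 -0.116  0.012]
 [ 0.452 -0.111  0.012]
 [ 0.455  0.087  0.012]]
```

View pics/crop.png

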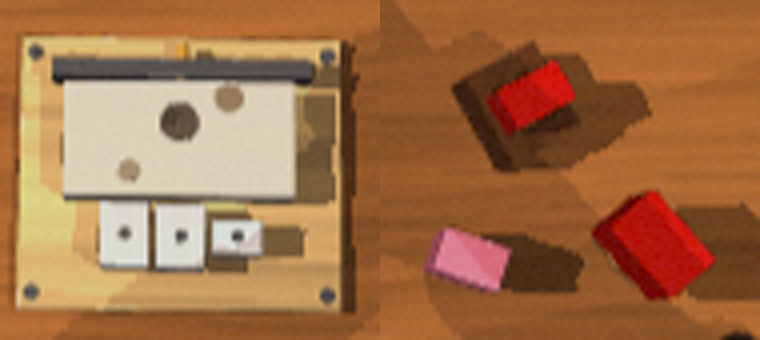

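The crop confirms the red wedge in the stand and the thin stop, which is the shallow one on the right. Next I'll work out the move to above the wedge.

```bash
cat >> h.py <<'E'
def plan(pos,yaw):
    """tool down, tool y along world yaw (deg, mod 180): prints turn (units, tool axes, first) then shift after the turn (units)"""
    s=manip.sense(); R=Ro.from_rotvec(s["ee_rot"]); best=None
    for k in(0,180):
        y=np.radians(yaw+k); Y=np.array([np.cos(y),np.sin(y),0]);Z=np.array([0,0,-1.]);T=Ro.from_matrix(np.c_[np.cross(Y,Z),Y,Z])
        v=(R.inv()*T).as_rotvec()
        if best is None or np.linalg.norm(v)<np.linalg.norm(best[0]): best=(v,T)
    v,T=best; d=np.array(pos)-s["ee_pos"]
    print("turn",(v/.12).round(2),"shift after turn",(T.inv().apply(d)/.04).round(2),"shift before",(R.inv().apply(d)/.04).round(2),"j6",s["joint_pos"][5].round(2),"t",s["clock"])
E
python3 - <<'E'
from h import *
plan([.508,-.26,.37],28)
s=manip.sense();w=snapshot("wrist");print(np.round(w["mount"],3))
E
```

```text
turn [ 0.   -0.   11.72] shift after turn [ 3.1  10.61  0.86] shift before [-9.96  4.79  0.86] j6 -0.33 t 0.3
[[ 0.    -0.955 -0.298  0.076]
 [ 1.    -0.     0.    -0.001]
 [-0.    -0.298  0.955  0.03 ]
 [ 0.     0.     0.     1.   ]]
```

```bash
python3 -m pendant '[[0,0,0,0,0,0.98,0.55],[0,0,0,0,0,0.98,0.55],[0,0,0,0,0,0.98,0.55],[0,0,0,0,0,0.98,0.55],[0,0,0,0,0,0.98,0.55],[0,0,0,0,0,0.98,0.55],[0,0,0,0,0,0.98,0.55],[0,0,0,0,0,0.98,0.55],[0,0,0,0,0,0.98,0.55],[0,0,0,0,0,0.98,0.55],[0,0,0,0,0,0.98,0.55],[0,0,0,0,0,0.98,0.55]]' 40
python3 -m pendant '[[0.26,0.88,0.07,0,0,0,0.55],[0.26,0.88,0.07,0,0,0,0.55],[0.26,0.88,0.07,0,0,0,0.55],[0.26,0.88,0.07,0,0,0,0.55],[0.26,0.88,0.07,0,0,0,0.55],[0.26,0.88,0.07,0,0,0,0.55],[0.26,0.88,0.07,0,0,0,0.55],[0.26,0.88,0.07,0,0,0,0.55],[0.26,0.88,0.07,0,0,0,0.55],[0.26,0.88,0.07,0,0,0,0.55],[0.26,0.88,0.07,0,0,0,0.55],[0.26,0.88,0.07,0,0,0,0.55]]'
python3 -m pendant '[[0,0,0,0,0,0,0.55],[0,0,0,0,0,0,0.55]]'
cat > look.py <<'E'
from h import *
import sys
s=manip.sense();w=snapshot("wrist");c=cam(w,s);im=w["img"];cv2.imwrite(sys.argv[1],im[:,:,::-1])
print(s["ee_pos"].round(4),s["ee_rot"].round(3),s["clock"],s["width"])
cs,_=cv2.findContours(redmask(im),0,2)
for k in cs:
    if cv2.contourArea(k)>500:
        p=onplane(c,k[:,0].astype(float),.08)[:,:2]
        r=cv2.minAreaRect((p*1000).astype(np.float32)); print(cv2.boundingRect(k),np.round(r[0],1),np.round(r[1],1),r[2])
E
python3 look.py pics/w1.png
```

```text
clock: 1.55
ee_pos: [0.1915, -0.5686, 0.4046]
ee_rot: [-1.63, -2.685, -0.0]
ft_force: [-0.1, 0.1, -1.1]
width: 0.548
finger_force: 0.0
clock: 2.75
ee_pos: [0.5081, -0.2602, 0.3711]
ee_rot: [1.623, 2.689, 0.0]
ft_force: [0.8, -0.6, -0.6]
width: 0.549
finger_force: 0.0
clock: 2.95
ee_pos: [0.5076, -0.2609, 0.3707]
ee_rot: [-1.621, -2.69, 0.001]
ft_force: [-1.2, 0.2, -0.1]
width: 0.548
finger_force: 0.0
[ 0.5076 -0.2609  0.3707] [-1.621e+00 -2.690e+00  1.000e-03] 2.95 0.5482258127097136
```

View pics/w1.png

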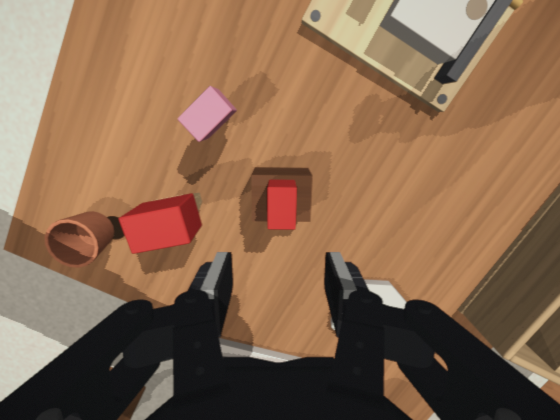

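The wrist view shows the wedge head around (282,205) in its stand, between the finger directions and nearly aligned with them. My red mask was too strict, so I'll loosen it and separate the top face by brightness.

```bash
python3 - <<'E'
from h import *
s=manip.sense();w=snapshot("wrist");c=cam(w,s);im=w["img"]
print(im[176:236:4,282].tolist())
h=cv2.cvtColor(im,cv2.COLOR_RGB2HSV)
m=(((h[...,0]<6)|(h[...,0]>174))&(h[...,1]>190)&(h[...,2]>90)).astype(np.uint8)
for th in (90,150,190):
  cs,_=cv2.findContours(m*(im[...,0]>th).astype(np.uint8),0,2)
  for k in cs:
    if cv2.contourArea(k)>300:
        p=onplane(c,k[:,0].astype(float),.08)[:,:2]
        r=cv2.minAreaRect((p*1000).astype(np.float32)); print(th,cv2.boundingRect(k),np.round(r[0],1),np.round(r[1],1),r[2])
E
```

```text
[[104, 69, 47], [143, 39, 37], [146, 40, 38], [204, 66, 63], [204, 66, 62], [204, 66, 62], [203, 65, 61], [203, 66, 61], [203, 66, 62], [203, 66, 60], [202, 65, 60], [202, 64, 60], [202, 64, 60], [169, 59, 50], [126, 88, 59]]
90 (181, 197, 20, 43) [ 445.4 -313. ] [12.9 38.9] 37.90335464477539
```

```bash
python3 - <<'E'
from h import *
s=manip.sense();w=snapshot("wrist");c=cam(w,s);im=w["img"].astype(int)
m=((im[...,0]>180)&(im[...,1]<85)&(im[...,2]<85)).astype(np.uint8)
cs,_=cv2.findContours(m,0,2)
for k in cs:
    if cv2.contourArea(k)>300:
        p=onplane(c,k[:,0].astype(float),.08)[:,:2]
        r=cv2.minAreaRect((p*1000).astype(np.float32)); print(cv2.boundingRect(k),np.round(r[0],1),np.round(r[1],1),r[2])
        if abs(k[:,0,0].mean()-282)<15: C=np.array(r[0])/1000; a=r[2] if r[1][0]<r[1][1] else r[2]+90
a=(a+90)%180-90
print(C,a); plan([*C,.06+.155],a)
E
```

```text
(121, 206, 70, 46) [ 420.  -338.3] [56.3 35.8] 39.02956771850586
(269, 186, 28, 42) [ 513.  -265.4] [24.7 38.5] 27.723663330078125
[ 0.51301263 -0.26544733] 27.723663330078125
turn [ 0.  0. -0.] shift after turn [-0.15  0.1   3.91] shift before [-0.15  0.1   3.91] j6 -2.53 t 3.1
```

```bash
python3 -m pendant '[[0,0,0,0,0,-0.97,0.6],[0,0,0,0,0,-0.97,0.6],[0,0,0,0,0,-0.97,0.6],[0,0,0,0,0,-0.97,0.6],[0,0,0,0,0,-0.97,0.6],[0,0,0,0,0,-0.97,0.6],[0,0,0,0,0,-0.97,0.6],[0,0,0,0,0,-0.97,0.6],[0,0,0,0,0,-0.97,0.6]]' >/dev/null
python3 -m pendant '[[0,0,0,0,0,-0.97,0.6],[0,0,0,0,0,-0.97,0.6],[0,0,0,0,0,-0.97,0.6],[0,0,0,0,0,-0.97,0.6],[0,0,0,0,0,-0.97,0.6],[0,0,0,0,0,-0.97,0.6],[0,0,0,0,0,-0.97,0.6],[0,0,0,0,0,-0.97,0.6],[0,0,0,0,0,-0.97,0.6]]' >/dev/null
python3 -m pendant '[[0,0,0,0,0,-0.97,0.6],[0,0,0,0,0,-0.97,0.6],[0,0,0,0,0,-0.97,0.6],[0,0,0,0,0,-0.97,0.6],[0,0,0,0,0,-0.97,0.6],[0,0,0,0,0,-0.97,0.6],[0,0,0,0,0,-0.97,0.6],[0,0,0,0,0,-0.97,0.6],[0,0,0,0,0,-0.97,0.6],[0,0,0,0,0,0,0.6]]'
python3 - <<'E'
from h import *
plan([.513,-.2654,.224],27.7)
s=manip.sense();w=snapshot("wrist");c=cam(w,s);im=w["img"].astype(int)
m=((im[...,0]>130)&(im[...,1]<85)&(im[...,2]<85)).astype(np.uint8)
for k in cv2.findContours(m,0,2)[0]:
    if cv2.contourArea(k)>300:
        p=onplane(c,k[:,0].astype(float),.08)[:,:2]
        r=cv2.minAreaRect((p*1000).astype(np.float32)); print(cv2.boundingRect(k),np.round(r[0],1),np.round(r[1],1),r[2])
E
```

```text
clock: 5.9
ee_pos: [0.5065, -0.2623, 0.3715]
ee_rot: [-2.69, 1.623, -0.001]
ft_force: [0.7, 0.3, -0.1]
width: 0.6
finger_force: 0.0
turn [-0.   -0.    0.01] shift after turn [ 0.14 -0.11  3.69] shift before [ 0.14 -0.11  3.69] j6 0.61 t 5.9
(258, 174, 31, 44) [ 513.1 -265.6] [26.3 39.2] 25.116683959960938
(371, 160, 68, 52) [ 415.1 -327.5] [57.5 36.6] 39.00053024291992
```

```bash
python3 -m pendant '[[0.14,-0.11,0.7,0,0,0,0.6],[0,0,0.8,0,0,0,0.6],[0,0,0.8,0,0,0,0.6],[0,0,0.7,0,0,0,0.6],[0,0,0.4,0,0,0,0.6],[0,0,0.28,0,0,0,0.6],[0,0,0,0,0,0,0.6]]'
python3 -m pendant '[[0,0,0,0,0,0,0],[0,0,0,0,0,0,0],[0,0,0,0,0,0,0],[0,0,0,0,0,0,0],[0,0,0,0,0,0,0],[0,0,0,0,0,0,0]]' 50
```

```text
clock: 6.65
ee_pos: [0.5134, -0.2645, 0.223]
ee_rot: [2.689, -1.624, -0.003]
ft_force: [-0.4, 0.1, 1.0]
width: 0.598
finger_force: 0.0
clock: 7.25
ee_pos: [0.5142, -0.2645, 0.2258]
ee_rot: [-2.69, 1.622, -0.005]
ft_force: [-0.8, 0.6, 5.8]
width: 0.294
finger_force: 49.7
```

Gripped: the opening is about 25 mm and the pad force 50 N. I'll lift and move to a viewing spot beside the gap.

```bash
python3 -m pendant '[[0,0,-0.3,0,0,0,0],[0,0,-0.7,0,0,0,0],[0,0,-0.8,0,0,0,0],[0,0,-0.8,0,0,0,0],[0,0,-0.8,0,0,0,0],[0,0,0,0,0,0,0]]'
python3 - <<'E'
from h import *
plan([.505,.0,.345],-1.5)
E
```

```text
clock: 7.85
ee_pos: [0.5139, -0.2648, 0.3663]
ee_rot: [-2.689, 1.621, -0.013]
ft_force: [-0.0, 0.2, -0.3]
width: 0.297
finger_force: 49.5
turn [-0.06 -0.04  4.26] shift after turn [-6.61  0.39  0.53] shift before [-5.96 -2.89  0.51] j6 0.61 t 7.85
```

```bash
python3 -m pendant '[[0,0,0,0,0,0.86,0],[0,0,0,0,0,0.86,0],[0,0,0,0,0,0.86,0],[0,0,0,0,0,0.86,0],[0,0,0,0,0,0.86,0]]'
python3 -m pendant '[[-0.66,0.04,0.05,0,0,0,0],[-0.66,0.04,0.05,0,0,0,0],[-0.66,0.04,0.05,0,0,0,0],[-0.66,0.04,0.05,0,0,0,0],[-0.66,0.04,0.05,0,0,0,0],[-0.66,0.04,0.05,0,0,0,0],[-0.66,0.04,0.05,0,0,0,0],[-0.66,0.04,0.05,0,0,0,0],[-0.66,0.04,0.05,0,0,0,0],[-0.66,0.04,0.05,0,0,0,0],[0,0,0,0,0,0,0],[0,0,0,0,0,0,0]]'
python3 look.py pics/w2.png
```

```text
clock: 8.35
ee_pos: [0.5135, -0.2643, 0.3595]
ee_rot: [2.182, -2.259, -0.002]
ft_force: [0.5, 0.1, -0.5]
width: 0.293
finger_force: 49.5
clock: 9.55
ee_pos: [0.5055, 0.0003, 0.3397]
ee_rot: [2.188, -2.253, -0.001]
ft_force: [-0.3, 0.5, -0.9]
width: 0.297
finger_force: 49.5
[5.055e-01 3.000e-04 3.397e-01] [ 2.188e+00 -2.253e+00 -1.000e-03] 9.55 0.2970313350506523
```

View pics/w2.png

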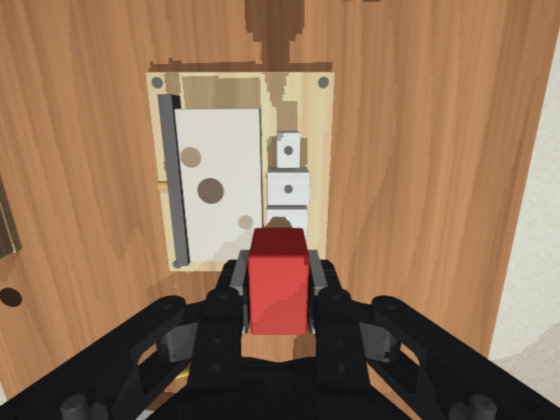

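This view shows the thin stop at (288,150), the block's right edge running from (259,109) to (263,230), and the gap between them around x=270. Next I'll get edge positions from the pixel rows.

```bash
python3 - <<'E'
from h import *
s=manip.sense();w=snapshot("wrist");c=cam(w,s);im=w["img"]
g=cv2.cvtColor(im,cv2.COLOR_RGB2GRAY)
print("f",c[0][0,0])
for r in(138,144,158,163): print(r,g[r,252:306].tolist())
print("col288",g[120:212,284].tolist())
print("h",im[150,252:306:2].tolist())
E
```

```text
f 305.24512625091495
138 [214, 214, 214, 214, 215, 214, 209, 181, 112, 145, 191, 207, 208, 209, 208, 206, 191, 157, 148, 140, 125, 118, 117, 117, 124, 152, 174, 176, 177, 191, 208, 214, 219, 220, 220, 220, 220, 220, 220, 221, 222, 222, 222, 222, 222, 222, 221, 214, 198, 186, 183, 183, 185, 185]
144 [214, 214, 214, 215, 214, 215, 212, 187, 123, 131, 180, 206, 208, 207, 192, 159, 152, 141, 122, 118, 115, 115, 115, 116, 131, 182, 217, 220, 220, 219, 219, 220, 221, 221, 222, 221, 220, 220, 219, 219, 219, 220, 220, 220, 220, 220, 219, 207, 170, 136, 131, 132, 132, 133]
158 [215, 215, 215, 215, 216, 216, 216, 205, 169, 126, 172, 206, 209, 204, 194, 175, 131, 122, 120, 118, 117, 116, 116, 116, 129, 182, 218, 221, 221, 222, 222, 222, 222, 222, 221, 221, 220, 221, 221, 221, 221, 221, 222, 222, 222, 222, 219, 198, 145, 132, 131, 132, 133, 133]
163 [215, 215, 216, 216, 216, 216, 216, 210, 177, 124, 169, 206, 209, 209, 207, 187, 134, 122, 120, 119, 117, 116, 116, 116, 128, 179, 217, 221, 222, 223, 223, 223, 222, 222, 222, 221, 222, 222, 222, 222, 222, 221, 220, 220, 221, 221, 218, 195, 136, 130,
[... 242 characters left out ...]
, 222, 223, 222, 221, 213, 143, 98, 98, 111, 126, 181, 216, 218, 217, 216, 217, 219, 221, 221, 221, 221, 221, 218, 211, 195, 177, 178, 179, 185, 204, 216, 219, 221, 221, 221, 221, 221, 221, 221, 220, 220, 215, 154, 106, 112, 113, 130, 190, 218]
h [[218, 216, 205], [217, 215, 205], [218, 216, 205], [216, 214, 203], [144, 139, 129], [190, 184, 146], [217, 212, 169], [215, 204, 162], [149, 128, 97], [136, 117, 87], [133, 113, 85], [132, 113, 85], [140, 126, 108], [215, 219, 216], [218, 222, 219], [217, 222, 219], [161, 163, 161], [109, 107, 107], [109, 108, 107], [108, 107, 106], [144, 146, 144], [216, 222, 219], [218, 223, 220], [216, 219, 216], [161, 149, 133], [149, 128, 96], [151, 129, 98]]
```

```bash
python3 - <<'E'
import cv2
im=cv2.imread("pics/w2.png")[65:275,140:345]
cv2.imwrite("pics/w2c.png",cv2.resize(im[35:185,90:190],None,fx=4,fy=4,interpolation=0))
E
```

```text
(no output)
```

View pics/w2c.png

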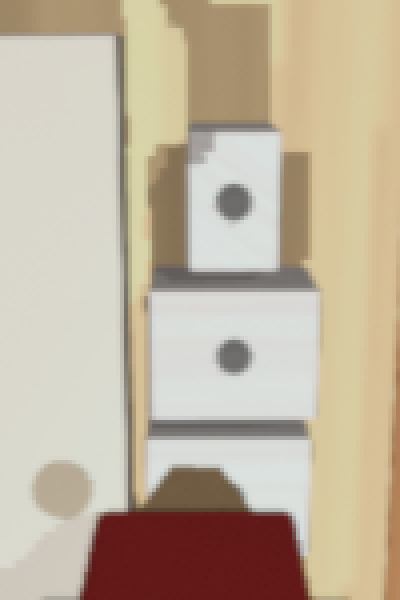

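```bash
python3 - <<'E'
from h import *
s=manip.sense();w=snapshot("wrist");c=cam(w,s);im=w["img"]
R=Ro.from_rotvec(s["ee_rot"]);M=np.linalg.inv(np.array(w["mount"]))
px=lambda p:(lambda q:(c[0]@(q/q[2]))[:2])(M[:3,:3]@np.array(p)+M[:3,3])
print("toe front px expected",px([.012,0,.2185]),px([.012,.004,.2185]),px([.012,-.004,.2185]))
P=onplane(c,[[276.9,138],[276.9,163],[299.5,145],[299.5,163],[288,132.8],[288,167.5],[259.3,140],[260,160],[261,110]],.044)[:,:2];print((P*1e3).round(1))
q=onplane(c,[[149,73],[333,73],[157,82],[323,82],[168,271],[326,265]],.012);print((q*1e3).round(1))
g=cv2.cvtColor(im,cv2.COLOR_RGB2GRAY)
for r in(213,216,218,220,224): print(r,im[r,262:298:1,0].tolist())
E
```

```text
toe front px expected [278.54475359 216.3347915 ] [284.66276676 216.33560838] [272.42683327 216.33397463]
[[505.2 -56.5]
 [505.9 -35.2]
 [486.  -50. ]
 [486.1 -34.6]
 [495.6 -60.5]
 [496.2 -30.9]
 [520.3 -55.3]
 [520.5 -38.2]
 [517.6 -79.7]]
[[ 618.6 -114.7   12. ]
 [ 453.1 -109.6   12. ]
 [ 612.5 -107.    12. ]
 [ 462.  -102.4   12. ]
 [ 629.    84.6   12. ]
 [ 456.3   82.6   12. ]]
213 [117, 150, 199, 214, 212, 212, 218, 218, 218, 219, 218, 219, 218, 219, 218, 219, 218, 218, 218, 219, 218, 218, 218, 218, 218, 218, 218, 218, 218, 219, 219, 218, 218, 218, 218, 218]
216 [126, 120, 180, 212, 211, 210, 218, 219, 219, 216, 206, 195, 193, 193, 193, 193, 193, 193, 193, 193, 193, 193, 194, 204, 217, 219, 219, 219, 219, 219, 219, 219, 219, 219, 219, 219]
218 [129, 117, 177, 212, 210, 208, 218, 217, 207, 175, 127, 115, 113, 112, 111, 110, 110, 111, 111, 111, 111, 113, 116, 137, 184, 213, 219, 219, 219, 219, 219, 219, 219, 219, 219, 219]
220 [132, 112, 174, 212, 209, 206, 214, 195, 145, 114, 114, 114, 111, 111, 111, 110, 110, 110, 111, 112, 114, 114, 114, 113, 118, 151, 194, 217, 219, 219, 219, 219, 219, 219, 219, 219]
224 [149, 114, 174, 209, 192, 140, 114, 111, 111, 111, 111, 111, 111, 111, 111, 111, 111, 111, 111, 111, 111, 111, 111, 111, 111, 110, 111, 111, 118, 174, 215, 219, 219, 219, 219, 219]
```

```bash
python3 - <<'E'
from h import *
plan([.513,-.0455,.275],-1.8)
E
```

```text
turn [ 0. -0.  0.] shift after turn [ 1.12 -0.22  1.62] shift before [ 1.12 -0.22  1.62] j6 -0.43 t 9.7
```

```bash
python3 -m pendant '[[0.3,-0.06,0,0,0,0,0],[0.4,-0.08,0,0,0,0,0],[0.42,-0.08,0,0,0,0,0],[0,0,0.6,0,0,0,0],[0,0,0.6,0,0,0,0],[0,0,0.42,0,0,0,0],[0,0,0,0,0,0,0],[0,0,0,0,0,0,0]]'
python3 - <<'E'
from h import *
plan([.513,-.0455,.275],-1.8)
s=manip.sense();w=snapshot("wrist");im=w["img"]
cv2.imwrite("pics/w3.png",cv2.resize(im[130:330,180:380],None,fx=3,fy=3,interpolation=2)[:,:,::-1])
E
```

```text
clock: 10.5
ee_pos: [0.5133, -0.0459, 0.2757]
ee_rot: [2.186, -2.256, 0.001]
ft_force: [-0.2, 0.1, -0.2]
width: 0.294
finger_force: 49.5
turn [-0. -0.  0.] shift after turn [-0.01  0.01  0.02] shift before [-0.01  0.01  0.02] j6 -0.33 t 10.5
```

View pics/w3.png

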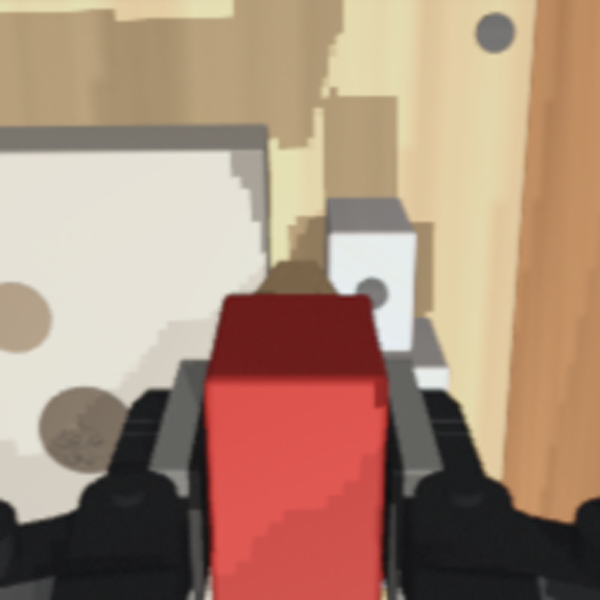

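The toe lies between the block edge (crop x=269) and the stop face (crop x=327). I'll go down gently.

```bash
python3 -m pendant '[[0,0,0.15,0,0,0,0],[0,0,0.15,0,0,0,0],[0,0,0.15,0,0,0,0],[0,0,0.1,0,0,0,0],[0,0,0,0,0,0,0]]' 80
python3 -m pendant '[[0,0,0.06,0,0,0,0],[0,0,0,0,0,0,0],[0,0,0,0,0,0,0]]'
```

```text
clock: 11.05
ee_pos: [0.5129, -0.045, 0.2522]
ee_rot: [2.187, -2.254, -0.001]
ft_force: [-0.2, 0.7, -1.3]
width: 0.289
finger_force: 82.2
clock: 11.35
ee_pos: [0.5132, -0.045, 0.2508]
ee_rot: [-2.187, 2.255, 0.0]
ft_force: [-0.8, -0.2, -0.8]
width: 0.291
finger_force: 82.6
```

```bash
python3 -m pendant '[[0,-0.01,0.06,0,0,0,0],[0,-0.01,0.05,0,0,0,0],[0,0,0,0,0,0,0]]'
python3 -m pendant '[[0,-0.01,0.05,0,0,0,0],[0,0,0,0,0,0,0]]'
python3 -m pendant '[[0,-0.01,0.05,0,0,0,0],[0,0,0,0,0,0,0]]'
```

```text
clock: 11.65
ee_pos: [0.5138, -0.0452, 0.2458]
ee_rot: [2.187, -2.254, -0.001]
ft_force: [-1.8, -0.6, -1.1]
width: 0.292
finger_force: 82.6
clock: 11.85
ee_pos: [0.5142, -0.0452, 0.2439]
ee_rot: [2.187, -2.255, -0.001]
ft_force: [-2.2, -0.5, 0.4]
width: 0.288
finger_force: 82.6
clock: 12.05
ee_pos: [0.5146, -0.0451, 0.2421]
ee_rot: [2.187, -2.254, -0.001]
ft_force: [-3.5, 0.2, 2.8]
width: 0.29
finger_force: 83.1
```

```bash
python3 -m pendant '[[0,0,0.04,0,0,0,0],[0,0,0,0,0,0,0]]'
python3 -m pendant '[[0,0,0.04,0,0,0,0],[0,0,0,0,0,0,0]]'
python3 -m pendant '[[0,0,0.03,0,0,0,0],[0,0,0,0,0,0,0]]'
```

```text
clock: 12.25
ee_pos: [0.5146, -0.045, 0.2412]
ee_rot: [2.188, -2.254, -0.001]
ft_force: [-6.6, 1.0, 4.9]
width: 0.285
finger_force: 83.4
clock: 12.45
ee_pos: [0.5147, -0.045, 0.2404]
ee_rot: [-2.188, 2.254, -0.0]
ft_force: [-8.8, 1.8, 7.7]
width: 0.292
finger_force: 83.8
clock: 12.65
ee_pos: [0.5147, -0.0449, 0.2399]
ee_rot: [-2.188, 2.254, -0.001]
ft_force: [-10.0, 2.0, 13.6]
width: 0.288
finger_force: 84.4
```

```bash
python3 -m pendant '[[0,0.02,0.02,0,0,0,0],[0,0,0,0,0,0,0],[0,0,0,0,0,0,0]]'
python3 - <<'E'
from h import *
a=snapshot("top");b=snapshot("side")
cv2.imwrite("pics/end.png",np.hstack([cv2.resize(a["img"][160:255,235:335],(500,475),interpolation=2),cv2.resize(b["img"][195:265,240:315],(300,280),interpolation=2).repeat(1,0) if 0 else cv2.resize(b["img"][195:265,242:302],(300,475),interpolation=2)])[:,:,::-1])
E
```

```text
clock: 12.95
ee_pos: [0.5142, -0.0449, 0.2399]
ee_rot: [-2.187, 2.253, -0.003]
ft_force: [-8.8, 3.1, 14.6]
width: 0.292
finger_force: 84.7
```

View pics/end.png

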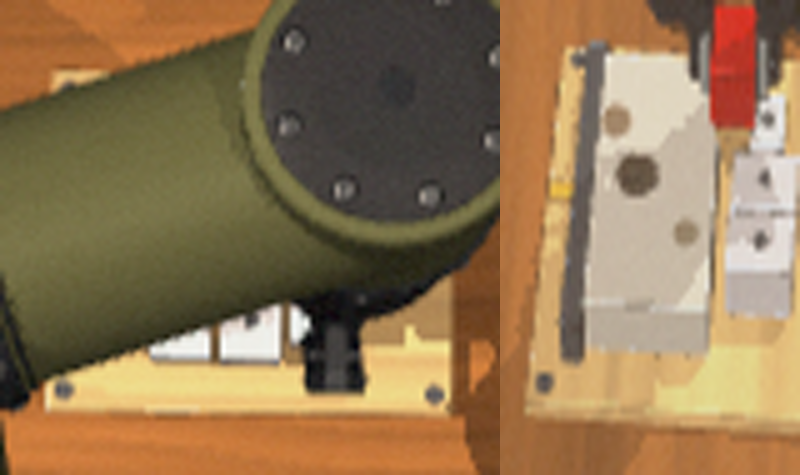

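The side view shows the block apparently against the fence and the wedge in the thin-stop gap. I'll check the squareness in numbers.

```bash
python3 - <<'E'
from h import *
b=snapshot("side");c=cam(b);g=cv2.cvtColor(b["img"],cv2.COLOR_RGB2GRAY).astype(float)
A=[];B=[];F=[]
for r in np.arange(207,237,3):
    row=g[r]; d=np.diff(row)
    e=252+np.argmax(d[252:268]); w=d[e-1:e+2].clip(0); x=e-.0+ (w*[-1,0,1]).sum()/w.sum()+.5   # fence->block
    f=248+np.argmin(d[248:e]); A.append([x,r]);F.append([f+.5,r])
for n,Q,z in(("block fence-side",A,.044),("fence outer",F,.038)):
    P=onplane(c,np.array(Q,float),z); k=np.polyfit(P[:,1],P[:,0],1); print(n,"yaw deg",np.degrees(np.arctan(-k[0])).round(2),"x at y=-.0137",np.polyval(k,-.0137).round(4), "resid",np.std(P[:,0]-np.polyval(k,P[:,1])).round(4))
# wrist: block stop-side & end, fence
s=manip.sense();w=snapshot("wrist");cv2.imwrite("pics/w4.png",w["img"][:,:,::-1])
E
```

```text
block fence-side yaw deg 2.18 x at y=-.0137 0.5982 resid 0.0074
fence outer yaw deg 0.93 x at y=-.0137 0.6095 resid 0.005
```

View pics/w4.png

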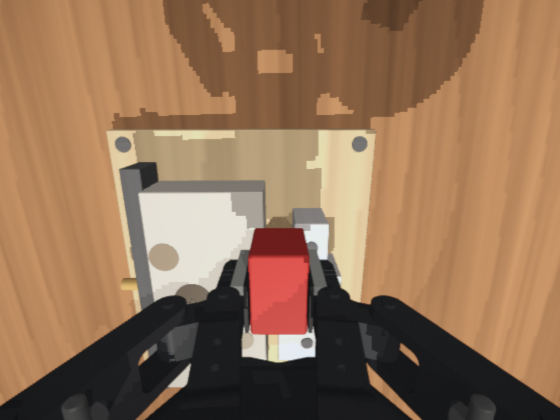

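The wrist view shows the block's -y end edge along row ~192 (columns 141–266) and the fence seam from (141,193) to about (150,290). The side fit was too noisy, so I'll fit lines to these edges instead.

```bash
python3 - <<'E'
from h import *
s=manip.sense();w=snapshot("wrist");c=cam(w,s);g=cv2.GaussianBlur(cv2.cvtColor(w["img"],cv2.COLOR_RGB2GRAY),(3,3),0).astype(float)
def sub(d,i):
    a,b,e=d[i-1:i+2]; return i+.5+.5*(a-e)/(a-2*b+e+1e-9)
def fit(Q,z,ax,n):
    P=onplane(c,np.array(Q),z)[:,:2]; 
    for _ in range(3):
        k=np.polyfit(P[:,ax],P[:,1-ax],1); r=P[:,1-ax]-np.polyval(k,P[:,ax]); P=P[abs(r)<=max(2*np.median(abs(r)),3e-4)]
    print(n,"yaw",np.degrees(np.arctan(k[0])*(1 if ax==0 else -1)).round(2),"resid",r.std().round(5),"n",len(P)); return k
# rising edges
fit([[x,sub((d:=np.diff(g[:,x])),184+np.argmax(d[184:200]))] for x in range(148,226,3)],.044,0,"block end")
ks=fit([[sub((d:=np.diff(g[r])),134+np.argmax(d[134:158])),r] for r in range(200,286,4)],.044,1,"block fence-side edge")
kf=fit([[sub(-(d:=np.diff(g[r])),118+np.argmin(d[118:136])),r] for r in range(190,270,4)],.038,1,"fence outer edge")
fit([[x,sub((d:=np.diff(g[:,x])),122+np.argmax(d[122:140]))] for x in range(240,318,3)],.012,0,"plate edge")
fit([[x,sub((d:=np.diff(g[:,x])),122+np.argmax(d[122:140]))] for x in range(115,235,3)],.012,0,"plate edge2")
y=-.05; print("outer-inner mm",1e3*(np.polyval(kf,y)-np.polyval(ks,y)))
E
```

```text
block end yaw -1.32 resid 2e-05 n 26
block fence-side edge yaw -1.44 resid 7e-05 n 22
fence outer edge yaw -1.64 resid 5e-05 n 16
plate edge yaw -1.65 resid 4e-05 n 26
plate edge2 yaw -1.68 resid 9e-05 n 40
outer-inner mm 12.01863606041853
```

The block is square to within 0.3° of the fence and flush, with 12.0 mm between the block edge and the fence's outer edge. I'll let it settle briefly, then hand in.

```bash
python3 -m pendant '[[0,0,0.01,0,0,0,0],[0,0,0,0,0,0,0],[0,0,0,0,0,0,0],[0,0,0,0,0,0,0],[0,0,0,0,0,0,0]]' && python3 -c "
from station import manip
print(manip.sign_off())"
```

```text
clock: 13.7
ee_pos: [0.5142, -0.0449, 0.2398]
ee_rot: [-2.187, 2.253, -0.003]
ft_force: [-9.4, 2.9, 16.5]
width: 0.293
finger_force: 84.8
the job is handed in; nothing more can be done
None
```

I handed the job in at 13.7 s with the wedge seated at the thin stop, still gripped and pressed down with about 16 N (slightly over the suggested 10–15 N); the block measured flush and within 0.3° of square to the fence, but `sign_off` returned no verdict.

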